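# Lock out the red-handled power isolator

### The job

Lock out the power isolator that has the red handle: turn its handle clockwise from on all the way round to its off detent, slide its locking bar (yellow tab) fully home to the left so that the handle cannot be turned back, then push the blue thumb wedge up its ramp until it jams the bar fast. Leave the black-handled isolator switched on and untouched, and do not shift or knock over the things standing about.

Things in the scene. Friction and masses are not known exactly. Their poses are not given: they have to be found in the camera images.
- red_isolator: The isolator to lock out: grey wedge-shaped enclosure with a red handle, fixed to the worktop, 143 mm deep, 200 mm wide, 25 mm high in front, 125 mm at the back. Its front is a flat panel that slopes up to the back at 35 degrees. Origin: centre of the enclosure's footprint; x to its back, y to its left as seen from the front, z up.
- red_panel (a point): Where the red handle's axis meets the sloping panel: 22.2 mm behind the unit's origin, 91 mm up. Panel axes, which the other entries use: x = u straight up the slope, y = to the left seen from the front, z = n out of the panel (35 degrees from vertical, leaning to the front). The panel spans u -115 to +60, y -100 to +100 mm. Does not move with the handle.
- red_bow (a point): Middle of the crossbar of the red unit's guard bow (12 mm yellow tube): 200 mm along y, 10 mm in front of the handle's foot in plan and 306 mm above the worktop, joined to two uprights at y = +-100 mm, 95 mm further back. It keeps a tool that points straight down off the handle: come in along the panel's normal, in front of the crossbar.
- red_handle_grip (a point): On the red handle's axis, n = 36 mm, where to pinch it. Grip: flat bar 72 mm long, 12 mm thick, n = 13 to 48 mm, over a 48 mm round hub. At joint value q the bar lies at the angle -0.371 - q from u (positive from u towards y): nearly upright, top leaning right, when on; level along y when off. A white line marks its upper, right-hand end. The point turns with the handle.
- red_handle (a joint): Red handle, rad: 0 = on, 1.2 = off, stops at both ends; grows clockwise seen from the front. A sprung detent pulls it to the nearer end: up to about 0.16 N m to overcome before the middle (0.6), then it snaps over. A steel lug on its hub (radius 47, n = 4 to 12 mm; down the slope when on, swung to the left when off) blocks the bar while the handle is on.
- red_bar_tab (a point): In the upstanding yellow tab of the red unit's locking bar, centre in u and y, n = 30 mm. Tab: 16 mm along u, 10 mm along y, n = 14 to 42 mm; it is at u = -44 mm, y = -68 mm when drawn back and -30 mm when home. The steel bar under it (14 mm wide, n = 3 to 14 mm) reaches 12 mm to the right and 48 mm to the left of the tab's centre.
- red_bar (a joint): Red unit's locking bar, m: 0 = drawn back (right), 0.038 = home at its stop; grows as it slides left, along +y of the panel. Friction about 1.5 N; stays where it is left.
- red_wedge_tab (a point): In the upstanding blue tab of the red unit's thumb wedge, centre in u and y, n = 30 mm. Tab: 10 mm along u, 14 mm along y, n = 13.5 to 39.5 mm; at joint value 0 it is at u = -98, y = -54.5 mm. Push its lower side up the slope, e.g. with shut fingers whose tips are 10 to 20 mm off the panel (12 mm high ramp close on its right).
- red_wedge (a joint): Red unit's thumb wedge, m: 0 = foot of its ramp; grows as it slides along u and 10 degrees to the left (+y). With the bar home it slips in behind the bar's right end, else it strikes the bar's side. Friction 1.5 N; meets the bar's end at about 0.025 and then stiffens: a 6 to 20 N push jams it, at 0.026 to 0.030, and it stays by itself.
- black_isolator: A second unit of the same make and size, with a black handle and its own guard bow, to be left on and untouched. Frame and shape as of the red one. Which of the two stands on the left varies.
- black_handle (a joint): Black handle, rad: 0 = on (as it must stay), 1.2 = off.
- black_bar (a joint): Locking bar of the black unit, m: 0 = drawn back, as it must stay.
- black_wedge (a joint): Thumb wedge of the black unit, m: 0 = free, as it must stay.
- bottle_orange: Reagent bottle, round, diameter 56 mm, 116 mm high, orange cap, beside the red unit (left or right); loose bystander, to be left standing where it is. Origin: centre of its underside.
- bottle_blue: Reagent bottle, round, diameter 56 mm, 118 mm high, blue cap, on the red unit's other side; loose bystander, to be left standing where it is. Origin: centre of its underside.
- beaker: Clear empty beaker, diameter 53 mm, 69 mm high, beside the black unit; loose bystander, to be left standing where it is. Origin: centre of its underside.
- weight: Brass weight, diameter 29 mm, 42 mm high, on the black unit's other side; loose bystander, to be left standing where it is. Origin: centre of its underside.
- petri: Closed petri dish, diameter 60 mm, 15 mm high, lying between the units; loose bystander, to be left standing where it is. Origin: centre of its underside.

How it is judged (in metres and radians):
On the way, in this order (a step that is already met when the one before it is completed fails the run):
1. the red handle is turned to off (value of joint red_handle above 1.1 rad), for 0.2 s.
2. the locking bar is home (value of joint red_handle above 1.1 rad and value of joint red_bar above 0.0355 m), for 0.2 s.
3. the wedge is jammed behind the bar (all of step 2 and value of joint red_wedge above 0.023 m and contact force between red_wedge and red_bar above 2 N), for 0.2 s.
At the end, for the whole second after the job is handed in: Red handle off (over 1.1 rad), its bar home (over 35.5 mm), its wedge over 23 mm up and pressing the bar with over 2 N by itself; black handle on (under 0.15 rad), its bar and wedge under 4 mm; bottles, beaker, weight and dish within 30 mm of where they stood (all of step 3 and value of joint black_handle below 0.15 rad and value of joint each of black_bar, black_wedge below 0.004 m and distance of each of bottle_orange, bottle_blue, beaker, weight, petri from where it was at the start of the episode below 0.03 m); the robot touches nothing.
It fails at once if the black isolator is worked (not (value of joint black_handle below 0.15 rad and value of joint each of black_bar, black_wedge below 0.004 m)).
It fails at once if a bystander is shifted by more than 30 mm (distance of any of bottle_orange, bottle_blue, beaker, weight, petri from where it was at the start of the episode above 0.03 m).
It fails at once if a bystander is tipped over (angle between any of bottle_orange, bottle_blue, beaker, weight, petri's own z axis and vertical above 0.5 rad).
It also fails if it takes over 54 s, if anything falls off the work surface, if the arm or the gripper's body presses on something with over 40 N, if the wrist force passes 120 N, or if a joint passes its speed limit or range.

### The arm

A 7-joint arm with a two-finger parallel gripper is mounted at the origin on a cart in front of the work surface, level with it; the furniture and walls round the work are solid. World frame = base frame: x ahead of the robot, y to its left, z up, the work surface at z = 0. Lengths are in mm, angles in rad, forces in N, time in s.
With the tool pointing down it reaches from about 400 to 875 mm from the base axis. Payload 4.4 kg.
Tool frame: the origin (TCP) lies on the centre line of the jaws, within the pads' length; the fingertips stand env.finger_overhang ahead of it and the grasp point (between the pads) lies 8 mm behind it (env.finger_overhang is the distance from the TCP to the fingertips, in mm); z points along the fingers, y is the line along which they close (so a half turn about z gives the same grasp; the last joint's range is limited). The gripper opens to 85 mm and grips with 20 to 120 N. Pads are 22 mm wide; open, the fingers measure 114 mm over their backs; the gripper's body (76 mm by 85 mm) begins 54 mm behind the grasp point. The pads swing forward as they close: fully open they stand 13 mm farther back than shut.
Start: joints at [1.068, 0.628, 0.038, 1.517, -0.027, 0.996, -0.02], TCP at [275.005, -588.974, 242.313] pointing down, gripper open.
Joint ranges: [-3.06, 3.06], [-0.37, 2.12], [-1.25, 1.32], [0.18, 2.47], [-1.1, 4.24], [0.23, 1.98], [-2.94, 2.94]. Speed limits (rad/s): [2.57, 2.57, 3.14, 3.14, 3.14, 3.14, 3.14].

### API

Orientations are given as a unit quaternion [x, y, z, w].
In Python, from rig import env, cams, finder gives the robot as it stands.
- The arm moves only by the tool servo_tool, never from a script. Its argument "series" is a list that holds one entry, the list of rows, each a list of 7 numbers: the turn, a rotation vector about the tool's x, y, z in rad, then the shift along the tool's x, y, z in cm, then the gripper's target within -1 to 1 (fully open at 1, half-way at 0, shut at -1). In form: [[[wx, wy, wz, dx, dy, dz, gripper], ...]]. A call has exactly 5 rows; each row is the pose to reach, as a shift and turn from the pose commanded when the call began, along the tool's axes at that moment; what a row does not reach only later rows make up. A row lasts 1/10 s, in which the tool goes at most 50 mm and 8.59 degrees, less where a joint would pass 70% of its speed; a pose out of reach is approached as far as the arm can. A call with a gripper value outside its range is refused whole. The fingers move at their own pace and stop on an object; the grip force is fixed at half the most. Time passes only in rows, so rows that repeat a pose let the fingers close, or fill a call up. It gives the time, the measured TCP pose, the force, the opening and the grip force at its end, in the units of the state.
- env.state(): the state, without advancing time (a new reading comes with each control period).
- cams.snapshot(name): name is "scene" or "top"; returns (picture, depth): 384x512x3 uint8, red, green, blue; 384x512 float32, mm along the optical axis (not along the pixel's ray), 0 where there is no reading.
- cams.camera_params(name): a dict with "fx", "fy", "cx", "cy" (pixels), "origin" and "orientation" of the camera in the world. Camera axes: x right, y down, z forward; pixel columns grow to the right and rows downward; lengths in mm; the calibration is good to about 2 mm. A picture is of the moment at which its call begins. camera_params takes no time and is no camera call.
- env.hand_in(): hands the job in; it is judged then, once.
Trained networks look in the newest picture that a camera, given by its name, has taken for a name from the list of things; names that differ only in an ending like _2 or _b are one class to them, and where a whole thing is asked for, a point or a joint stands for the part that bears it (a point fixed in the world has none). Each returns a list of dicts, best first, with "conf" (0 to 1); they miss things now and then, are a little off and sometimes report something else, mostly with a low value. They report only what shows in the picture. A call takes as long as a camera call.
- finder.silhouettes(camera, query): "mask" (384x512 bool, what is visible of it) and "extent" ([left, top, width, height] in pixels, round what is visible of it).
The state is a dict: "time_s": time; "q": joint angles; "dq": joint speeds; "effort": joint torques, N m; "tool_pos": TCP position; "tool_rot": TCP orientation; "force": force on the tool from outside, world axes, zero at the start; "moment": the same for the moment, N m; "gripper_width": finger opening in mm; "grasp_force": force on a finger pad.
Only numpy, scipy, OpenCV 4.12 (cv2) and the standard library are available. Lean on these libraries where they do the work, as an engineer would, in place of code of your own. Each camera call takes 0.05 s, during which the arm holds its last target. There are 200 camera calls.

## Working session

There is one attempt and no reset: what is moved stays moved. The work goes in short steps, Python scripts to look and compute and a tool call to move; the robot and the scene stay as the last step left them, time stands still between calls to the robot, and variables do not carry over. Pictures are saved under pics/ and viewed, at most 10 in all, crops included, and the job is handed in when it is done.

Besides the shell and the picture viewer there is one more tool, called after "Call:" by a JSON object that holds its "op" and its "data", one argument or row to a line. servo_tool: Moves the arm, as the interface text tells. Its arguments: {"type":"object","properties":{"series":{"type":"array","items":{"type":"array","items":{"type":"array","items":{"type":"number"}}}}},"required":["series"]}

```bash
ls; mkdir -p pics
cat > h.py <<'E'
import numpy as np, cv2
from rig import env, cams, finder
from scipy.spatial.transform import Rotation as R
def cloud(name, d):
    p=cams.camera_params(name); v,u=np.mgrid[:384,:512]
    c=np.stack([(u-p["cx"])/p["fx"]*d,(v-p["cy"])/p["fy"]*d,d],-1)
    o=np.array(p["orientation"]); M=R.from_quat(o).as_matrix() if o.size==4 else o.reshape(3,3)
    return c@M.T+np.array(p["origin"])
E
python3 - <<'E'
from h import *
print(env.finger_overhang, env.state())
ims=[]
for n in("scene","top"):
    im,d=cams.snapshot(n); np.savez(f"{n}.npz",im=im,d=d); cv2.imwrite(f"pics/{n}.png",cv2.cvtColor(im,cv2.COLOR_RGB2BGR))
    P=cloud(n,d); print(n,cams.camera_params(n))
    for q in("red_isolator","black_isolator","red_handle","red_handle_grip","red_bar_tab","red_wedge_tab","bottle_orange","bottle_blue","beaker","weight","petri"):
        for r in finder.silhouettes(n,q)[:2]:
            m=r["mask"]&(d>0)
            if m.sum(): print(q,round(r["conf"],2),r["extent"],np.median(P[m],0).round(),P[m].min(0).round(),P[m].max(0).round())
E
```

```text
pics
11.0 {'time_s': 0.0, 'q': array([ 1.06821828,  0.62932173,  0.03842061,  1.51838883, -0.02699204,
        0.99631317, -0.0199873 ]), 'dq': array([ 8.35605484e-05, -1.06810481e-04, -2.46688113e-03, -4.10055074e-04,
       -1.68550403e-03, -2.60059451e-04,  3.81310630e-04]), 'effort': array([-7.26843555e-04, -5.63405192e+01,  1.22564860e+00, -1.93451482e+01,
        1.09168596e-02,  1.03653042e-02,  1.48466148e-05]), 'tool_pos': array([ 274.73782874, -588.40043884,  241.39784508]), 'tool_rot': array([ 9.76243634e-01,  2.16673605e-01, -2.16434808e-04, -9.32061005e-04]), 'force': array([-0.39414378,  0.09550337, -0.18679307]), 'moment': array([ 0.00716583,  0.01268649, -0.02446597]), 'grasp_force': 0.0, 'gripper_width': 85.12469167039566}
scene {'fx': 375.9948843641004, 'fy': 375.9948843641004, 'cx': 257.4696296816019, 'cy': 193.2431266392373, 'origin': array([-259.11613157,  375.2615291 , 1175.41127813]), 'orientation': array([-0.45448584,  0.82040927, -0.30439211,  0.16648332])}
red_isolator 0.71 [110.2, 177.0, 97.5, 110.1] [495. 275.  83.] [407. 102.  -4.] [822. 378. 315.]
red_is
[... 1601 characters left out ...]
rray([-211.24770446, -419.56337893, 1703.01687829]), 'orientation': array([ 0.81841726, -0.52487063,  0.12589451, -0.19711566])}
red_isolator 0.81 [161.6, 108.0, 64.2, 83.1] [505. 253.  82.] [412. 116. -10.] [756. 533. 323.]
red_handle 0.6 [184.6, 153.4, 14.9, 12.8] [499. 264. 115.] [465. 248.  73.] [530. 296. 153.]
red_handle_grip 0.45 [187.4, 150.0, 11.2, 16.6] [501. 263. 112.] [465. 245.  72.] [530. 305. 153.]
red_bar_tab 0.42 [200.4, 167.0, 2.9, 2.6] [467. 204.  95.] [459. 198.  83.] [473. 219. 105.]
bottle_orange 0.46 [160.5, 147.4, 9.7, 17.5] [470. 411.  78.] [454. 396.  -5.] [498. 460. 125.]
bottle_blue 0.75 [219.9, 167.5, 10.9, 18.9] [480.  94.  82.] [462.  73.  10.] [515. 128. 130.]
```

```bash
cat >> h.py <<'E'
def fit(n):
    z=np.load(f"{n}.npz"); im,d=z["im"],z["d"]; P=cloud(n,d)
    p=P.reshape(-1,3); k=(d.ravel()>0)&(abs(p[:,0]-490)<110)&(abs(p[:,1]-260)<140)&(p[:,2]>20)&(p[:,2]<132); p=p[k]
    best=None; rng=np.random.default_rng(0)
    for _ in range(3000):
        a,b,c=p[rng.choice(len(p),3,False)]; nn=np.cross(b-a,c-a); l=np.linalg.norm(nn)
        if l<500: continue
        nn/=l; nn*=np.sign(nn[2])
        if abs(np.degrees(np.arccos(nn[2]))-35)>4: continue
        i=abs((p-a)@nn)<3
        if best is None or i.sum()>best.sum(): best=i
    q=p[best]; c=q.mean(0); nn=np.linalg.svd(q-c)[2][2]; nn*=np.sign(nn[2])
    return c,nn,q,P,im
E
python3 - <<'E'
from h import *
for n in("scene","top"):
    c,nn,q,P,im=fit(n); yaw=np.arctan2(-nn[1],-nn[0])
    print(n,len(q),c.round(1),"tilt",np.degrees(np.arccos(nn[2])).round(2),"yaw",np.degrees(yaw).round(2))
    xy=q[:,:2].astype(np.float32); r=cv2.minAreaRect(xy); print(r, cv2.boxPoints(r).round().tolist())
    box=(100,165,120,130) if n=="scene" else (150,100,90,95)
    x,y,w,h=box; cv2.imwrite(f"pics/{n}_c.png",cv2.resize(cv2.cvtColor(im,cv2.COLOR_RGB2BGR)[y:y+h,x:x+w],None,fx=4.5,fy=4.5,interpolation=cv2.INTER_CUBIC))
a=cv2.imread("pics/scene_c.png");cv2.imwrite("pics/s0.png",a)
E
```

```text
scene 1962 [487.6 275.9  73.6] tilt 35.43 yaw -1.4
((486.77374267578125, 260.50909423828125), (277.0908508300781, 144.91912841796875), 88.7695541381836) [[411.0, 124.0], [556.0, 120.0], [562.0, 397.0], [417.0, 401.0]]
top 617 [496.  268.4  79.7] tilt 36.24 yaw -1.77
((490.72662353515625, 262.6642761230469), (270.71478271484375, 143.1947021484375), 87.71495056152344) [[414.0, 130.0], [557.0, 125.0], [568.0, 395.0], [425.0, 401.0]]
```

View pics/scene.png

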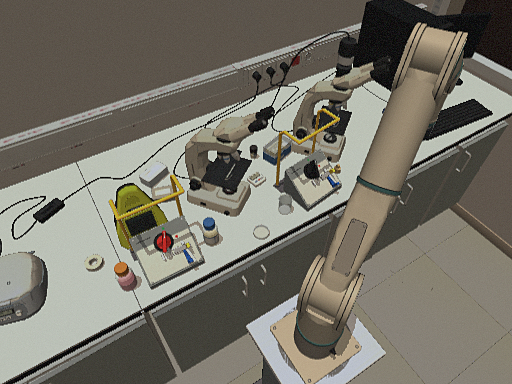

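View pics/s0.png

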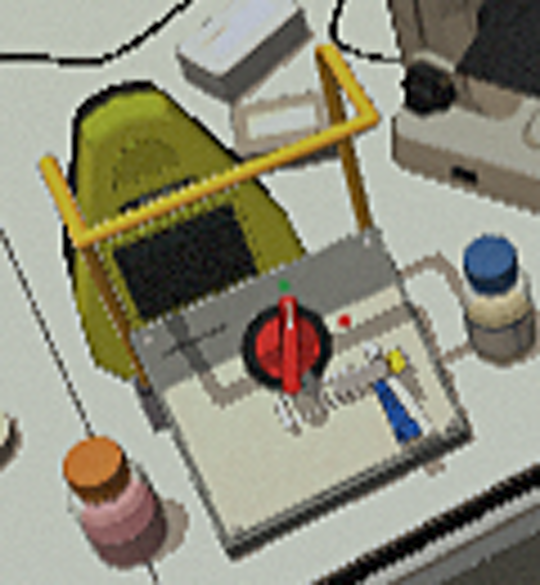

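The scene shows the red unit at left (handle ~(163,241), yellow tab ~(188,245), blue wedge ~(189,257)), the black unit at (312,170), an orange bottle on its left and a blue one on its right. The enlarged crop confirms the handle is on, with its white line at the top.

Run:
```python
from h import *
for n in("scene","top"):
    c,nn,q,P,im=fit(n)
    hsv=cv2.cvtColor(im,cv2.COLOR_RGB2HSV); H,S,V=[hsv[...,i].astype(int) for i in range(3)]
    yaw=np.radians(-1.5); Z=R.from_euler('z',yaw).as_matrix(); t=np.radians(35)
    B=Z@np.array([[np.cos(t),0,-np.sin(t)],[0,1,0],[np.sin(t),0,np.cos(t)]])  # cols u,y,n
    g=(P-c)@B
    w=(abs(g[...,0])<110)&(abs(g[...,1])<125)
    near=w&(abs(g[...,2])<4)
    e=g[near]
    print(n,"c",c.round(1))
    for s in (-60,-40,-20,0,20):
        yy=np.sort(e[abs(e[:,0]-s)<8,1]); print(" u",s,"y edges",yy[[2,-3]].round())
    uu=np.sort(e[:,0]); print(" u edges",uu[[5,-6]].round())
    for nm,m in(("red",((H<8)|(H>172))&(S>150)&(V>90)),("yel",(H>20)&(H<34)&(S>140)&(V>110)),("blu",(H>100)&(H<125)&(S>140))):
        m=m&w&(g[...,2]>-6)&(g[...,2]<60)
        a=g[m]; 
        if len(a): print(nm,len(a),"med",np.median(a,0).round(1),"min",a.min(0).round(),"max",a.max(0).round(),"world",np.median(P[m],0).round())
```

```text
scene c [487.6 275.9  73.6]
 u -60 y edges [-103.   90.]
 u -40 y edges [-105.   88.]
 u -20 y edges [-105.   91.]
 u 0 y edges [-105.   91.]
 u 20 y edges [-105.   91.]
 u edges [-89.  87.]
red 172 med [28.7 -5.2 15.8] min [ -4. -58.  -2.] max [64. 14. 52.] world [498. 271. 108.]
yel 14 med [-14.5 -73.7  39.7] min [-21. -82.  16.] max [ -8. -69.  45.] world [452. 203.  98.]
blu 55 med [-50.1 -59.8  13.1] min [-70. -70.   2.] max [22. 18. 42.] world [437. 218.  61.]
top c [496.  268.4  79.7]
 u -60 y edges [-95.  90.]
 u -40 y edges [-95.  86.]
 u -20 y edges [-95.  91.]
 u 0 y edges [-97.  96.]
 u 20 y edges [-97.  95.]
 u edges [-92.  82.]
red 72 med [22.9 -7.6 21.7] min [ -4. -23.  -5.] max [58. 19. 57.] world [501. 261. 113.]
yel 3 med [-17.8 -69.4  30. ] min [-22. -71.  20.] max [-16. -69.  38.] world [459. 200.  92.]
blu 11 med [-63.9 -57.9  15.3] min [-70. -63.   6.] max [-46. -52.  41.] world [437. 212.  61.]
```

```bash
cat >> h.py <<'E'
YAW=np.radians(-1.5); T=np.radians(35); FOOT=np.array([509.5,267.5,91.])
B=R.from_euler('z',YAW).as_matrix()@np.array([[np.cos(T),0,-np.sin(T)],[0,1,0],[np.sin(T),0,np.cos(T)]])
def ori(a):
    y=B@[np.cos(a),np.sin(a),0]; z=-B[:,2]; return R.from_matrix(np.column_stack([np.cross(y,z),y,z]))
def pt(u,y,n): return FOOT+B@[u,y,n]
def uyn(p): return B.T@(np.array(p)-FOOT)
def rel(p0,r0,p,r):
    w=(r0.inv()*r).as_rotvec(); d=r0.inv().apply(np.array(p)-p0)
    print("turn",w.round(3),"shift_cm",(d/10).round(2),"rows>=",round(max(np.linalg.norm(d)/50,np.degrees(np.linalg.norm(w))/8.59),1))
def now():
    s=env.state(); p=np.array(s["tool_pos"]); r=R.from_quat(s["tool_rot"])
    M=B.T@r.as_matrix()
    print("t",s["time_s"],"pos",p.round(1),"uyn",uyn(p).round(1),"ang y",np.arctan2(M[1,1],M[0,1]).round(3),"q",s["q"].round(2),"F",s["force"].round(1),"w",round(s["gripper_width"],1))
    return p,r
E
python3 - <<'E'
from h import *
p,r=now()
O=ori(1.2)
seq=[((300,-560,420),r),((420,-280,430),R.from_rotvec((O*r.inv()).as_rotvec()*.35)*r),((440,0,420),R.from_rotvec((O*r.inv()).as_rotvec()*.75)*r),((390,230,330),O),(pt(0,0,150),O)]
for P,Q in seq: rel(p,r,P,Q); p,r=np.array(P),Q
E
```

```text
t 1.2 pos [ 275.  -589.   242.3] uyn [ -86.9 -862.3  245.5] ang y -1.183 q [ 1.07  0.63  0.04  1.52 -0.03  1.   -0.02] F [-0.5 -0.1 -0. ] w 85.5
turn [0. 0. 0.] shift_cm [  3.49  -1.57 -17.77] rows>= 3.6
turn [-0.268 -0.012 -0.777] shift_cm [ 22.72 -20.29  -1.  ] rows>= 6.1
turn [-0.306 -0.014 -0.888] shift_cm [26.81 -7.45 -3.8 ] rows>= 6.3
turn [-0.191 -0.009 -0.555] shift_cm [24.27  6.48  1.96] rows>= 5.0
turn [0. 0. 0.] shift_cm [ 5.2   2.33 11.37] rows>= 2.5
```

Call:
{"op": "servo_tool", "data": {
  "series": [
    [[0,0,0,3.5,-1.5,-18,1],[0,0,0,3.5,-1.5,-18,1],[0,0,0,3.5,-1.5,-18,1],[0,0,0,3.5,-1.5,-18,1],[0,0,0,3.5,-1.5,-18,1]]
  ]
}}

```text
time_s: 1.7
tool_pos: [302.6, -561.6, 428.6]
tool_rot: [0.976, 0.218, 0.002, 0.005]
force: [0.5, -0.8, 1.0]
gripper_width: 85.4
grasp_force: 0.0
```

Call:
{"op": "servo_tool", "data": {
  "series": [
    [[-0.05,0,-0.14,4,-4,0,1],[-0.1,0,-0.28,8,-8,0,1],[-0.15,0,-0.42,13,-12,-0.5,1],[-0.2,0,-0.56,17,-16,-0.5,1],[-0.24,-0.01,-0.69,21,-19,-1,1]]
  ]
}}

```text
time_s: 2.2
tool_pos: [395.1, -327.7, 429.3]
tool_rot: [0.837, 0.534, 0.02, 0.116]
force: [1.1, -0.4, 0.6]
gripper_width: 85.2
grasp_force: 0.0
```

Run:
```python
from h import *
p,r=now(); O=ori(1.2); rel(p,r,(430,-40,420),R.from_rotvec((O*r.inv()).as_rotvec()*.5)*r)
```

```text
t 2.2 pos [ 395.1 -327.7  429.3] uyn [ 113.1 -598.   333.7] ang y -0.416 q [ 0.75  0.14 -0.18  1.78  0.1   0.99  0.1 ] F [ 1.1 -0.4  0.6] w 85.2
turn [-0.262 -0.012 -0.763] shift_cm [27.44 -8.69 -3.51] rows>= 5.8
```

Call:
{"op": "servo_tool", "data": {
  "series": [
    [[-0.05,0,-0.14,5,-1.5,0,1],[-0.1,0,-0.28,10,-3,-1,1],[-0.15,0,-0.42,14,-4,-1.5,1],[-0.2,0,-0.56,19,-6,-2,1],[-0.24,-0.01,-0.69,24,-7.5,-3,1]]
  ]
}}

```text
time_s: 2.7
tool_pos: [426.0, -84.6, 420.4]
tool_rot: [0.589, 0.778, 0.038, 0.216]
force: [0.7, 0.2, 0.9]
gripper_width: 85.4
grasp_force: 0.0
```

Run:
```python
from h import *
p,r=now(); O=ori(1.2); rel(p,r,(390,200,350),O); rel(np.array([390,200,350]),O,pt(0,0,110),O)
```

```text
t 2.7 pos [426.  -84.6 420.4] uyn [ 128.1 -354.2  312.4] ang y 0.346 q [ 0.49 -0.08 -0.47  2.1   0.23  0.73  0.15] F [0.7 0.2 0.9] w 85.4
turn [-0.286 -0.011 -0.835] shift_cm [29.36  3.21 -0.57] rows>= 5.9
turn [0. 0. 0.] shift_cm [ 7.42  4.69 16.97] rows>= 3.8
```

Call:
{"op": "servo_tool", "data": {
  "series": [
    [[-0.05,0,-0.14,5,0.5,0,1],[-0.1,0,-0.28,10,1,0.5,1],[-0.15,0,-0.42,15,2,1,1],[-0.2,0,-0.56,20,3,1.5,1],[-0.24,-0.01,-0.7,25,3,2,1]]
  ]
}}

```text
time_s: 3.2
tool_pos: [410.8, 145.3, 343.3]
tool_rot: [0.265, 0.919, 0.05, 0.287]
force: [0.4, -1.5, -1.1]
gripper_width: 85.3
grasp_force: 0.0
```

Run:
```python
from h import *
p,r=now(); O=ori(1.2); rel(p,r,pt(0,0,120),O)
```

```text
t 3.2 pos [410.8 145.3 343.3] uyn [  66.5 -124.7  261.4] ang y 1.049 q [ 0.25  0.05 -1.01  2.33  0.96  0.6  -0.51] F [ 0.4 -1.5 -1.1] w 85.3
turn [-0.05   0.    -0.151] shift_cm [12.04  8.2  13.7 ] rows>= 4.0
```

Call:
{"op": "servo_tool", "data": {
  "series": [
    [[0,0,0,3,2,3,1],[-0.02,0,-0.05,6,4,6,1],[-0.03,0,-0.1,9,6,10,1],[-0.05,0,-0.15,12,8,13.5,1],[-0.05,0,-0.15,12,8,13.5,1]]
  ]
}}

```text
time_s: 3.7
tool_pos: [438.1, 267.1, 186.3]
tool_rot: [0.189, 0.936, 0.05, 0.292]
force: [1.3, -1.4, -0.2]
gripper_width: 85.3
grasp_force: 0.0
```

Run:
```python
from h import *
p,r=now(); O=ori(1.2); rel(p,r,pt(0,0,30),O)
im,d=cams.snapshot("scene"); x,y,w,h=90,130,150,150
cv2.imwrite("pics/a1.png",cv2.resize(cv2.cvtColor(im,cv2.COLOR_RGB2BGR)[y:y+h,x:x+w],None,fx=4,fy=4,interpolation=cv2.INTER_CUBIC))
```

```text
t 3.7 pos [438.1 267.1 186.3] uyn [ -3.8  -2.3 119. ] ang y 1.199 q [-0.28  0.63 -0.92  2.36  1.63  1.   -1.28] F [ 1.3 -1.4 -0.2] w 85.3
turn [-0.006 -0.007 -0.001] shift_cm [-0.34  0.4   8.9 ] rows>= 1.8
```

View pics/a1.png

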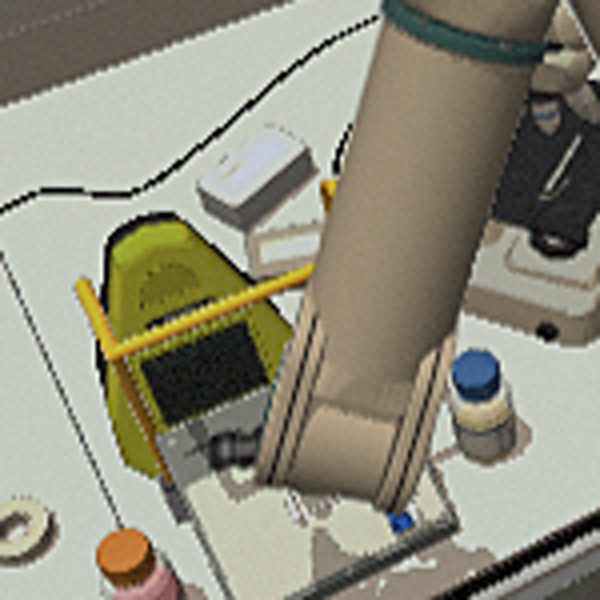

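The picture shows the arm over the red panel, with the left finger at about (240,445) beside the handle. The bow and bottles are clear of it.

Call:
{"op": "servo_tool", "data": {
  "series": [
    [[0,0,0,-0.2,0.3,3,1],[-0.01,-0.01,0,-0.3,0.4,6,1],[-0.01,-0.01,0,-0.3,0.4,8,1],[-0.01,-0.01,0,-0.3,0.4,9,1],[-0.01,-0.01,0,-0.3,0.4,9,1]]
  ]
}}

```text
time_s: 4.25
tool_pos: [494.5, 265.3, 118.3]
tool_rot: [0.191, 0.933, 0.053, 0.3]
force: [-0.9, -0.3, 0.7]
gripper_width: 85.5
grasp_force: 0.0
```

Run:
```python
from h import *
p,r=now()
```

```text
t 4.25 pos [494.5 265.3 118.3] uyn [ 3.5 -2.6 30.9] ang y 1.194 q [-0.26  0.82 -0.83  2.32  1.87  1.05 -1.36] F [-0.9 -0.3  0.7] w 85.5
```

Close on the handle.

Call:
{"op": "servo_tool", "data": {
  "series": [
    [[0,0,0,0,0,0.2,-1],[0,0,0,0,0,0.2,-1],[0,0,0,0,0,0.2,-1],[0,0,0,0,0,0.2,-1],[0,0,0,0,0,0.2,-1]]
  ]
}}

```text
time_s: 4.75
tool_pos: [495.6, 266.4, 118.0]
tool_rot: [0.19, 0.933, 0.054, 0.301]
force: [-6.6, -7.0, 3.9]
gripper_width: 12.0
grasp_force: 6.6
```

Run:
```python
from h import *
p,r=now(); print(env.state()["grasp_force"],env.state()["moment"])
```

```text
t 4.75 pos [495.6 266.4 118. ] uyn [ 4.2 -1.5 30.1] ang y 1.195 q [-0.26  0.82 -0.83  2.31  1.87  1.05 -1.37] F [-6.6 -7.   3.9] w 12.0
6.632143557071686 [-1.82423611  1.75046532 -1.22296304]
```

Call:
{"op": "servo_tool", "data": {
  "series": [
    [[0,0,0.1,0,0,0,-1],[0,0,0.2,0,-0.05,0,-1],[0,0,0.3,0,-0.1,0,-1],[0,0,0.4,0,-0.1,0,-1],[0,0,0.5,0,-0.1,0,-1]]
  ]
}}

```text
time_s: 5.25
tool_pos: [495.1, 265.6, 117.9]
tool_rot: [0.416, 0.856, 0.128, 0.278]
force: [-2.2, -0.5, 3.6]
gripper_width: 11.2
grasp_force: 60.7
```

Run:
```python
from h import *
p,r=now(); s=env.state(); print(s["grasp_force"],s["moment"], "F uyn",(B.T@s["force"]).round(1))
```

```text
t 5.25 pos [495.1 265.6 117.9] uyn [ 3.7 -2.3 30.2] ang y 0.691 q [-0.21  0.85 -0.91  2.32  1.86  1.12 -1.85] F [-2.2 -0.5  3.6] w 11.2
60.74766397476196 [-0.26099971  0.67818326 -0.01306176] F uyn [ 0.3 -0.6  4.2]
```

Call:
{"op": "servo_tool", "data": {
  "series": [
    [[0,0,0.13,0,0,0,-1],[0,0,0.26,0,-0.05,0,-1],[0,0,0.39,0,-0.1,0,-1],[0,0,0.52,0,-0.1,0,-1],[0,0,0.65,0,-0.1,0,-1]]
  ]
}}

```text
time_s: 5.75
tool_pos: [494.5, 265.3, 117.5]
tool_rot: [0.668, 0.678, 0.21, 0.222]
force: [-1.4, 0.1, 4.3]
gripper_width: 11.0
grasp_force: 60.7
```

Run:
```python
from h import *
p,r=now(); s=env.state(); print(s["grasp_force"],s["moment"], "F uyn",(B.T@s["force"]).round(1))
```

```text
t 5.75 pos [494.5 265.3 117.5] uyn [ 3.  -2.6 30.2] ang y 0.039 q [-0.17  0.9  -1.    2.32  1.85  1.2  -2.47] F [-1.4  0.1  4.3] w 11.0
60.68402051925659 [-0.10550712  0.77783733 -0.18380563] F uyn [1.3 0.  4.3]
```

Call:
{"op": "servo_tool", "data": {
  "series": [
    [[0,0,0.05,0,0,0,-1],[0,0,0.05,0,0,0,-1],[0,0,0.05,0,0,0,-0.1],[0,0,0.05,0,0,0,-0.1],[0,0,0.05,0,0,0,-0.1]]
  ]
}}

```text
time_s: 6.25
tool_pos: [494.7, 264.7, 116.8]
tool_rot: [0.684, 0.663, 0.214, 0.217]
force: [0.3, 0.2, -0.3]
gripper_width: 38.1
grasp_force: 0.0
```

Call:
{"op": "servo_tool", "data": {
  "series": [
    [[0,0,0,0,0,-2,-0.1],[0,0,0,0,0,-5,-0.1],[0,0,0,0,0,-8,-0.1],[0,0,0,0,0,-8,-1],[0,0,0,0,0,-8,-1]]
  ]
}}

```text
time_s: 6.75
tool_pos: [448.6, 265.9, 182.4]
tool_rot: [0.683, 0.663, 0.215, 0.218]
force: [-0.6, -0.5, -0.2]
gripper_width: 9.9
grasp_force: 0.0
```

```bash
sed -i 's/FOOT=np.array(.*)/FOOT=np.array([512.5,266.4,91.])/' h.py
python3 - <<'E'
from h import *
p,r=now(); rel(p,r,pt(-44,-92,85),ori(0)); rel(p,r,pt(-44,-92,31),ori(0))
im,d=cams.snapshot("top"); x,y,w,h=150,100,100,95
cv2.imwrite("pics/b1.png",cv2.resize(cv2.cvtColor(im,cv2.COLOR_RGB2BGR)[y:y+h,x:x+w],None,fx=6,fy=6,interpolation=cv2.INTER_CUBIC))
E
```

```text
t 6.75 pos [448.6 265.9 182.4] uyn [ 1.000e-01 -2.200e+00  1.115e+02] ang y -0.005 q [-0.18  0.74 -1.1   2.36  1.66  1.17 -2.48] F [-0.6 -0.5 -0.2] w 9.9
turn [ 0.011 -0.003 -0.005] shift_cm [-9.01 -4.39  2.58] rows>= 2.1
turn [ 0.011 -0.003 -0.005] shift_cm [-9.03 -4.45  7.98] rows>= 2.6
```

View pics/b1.png

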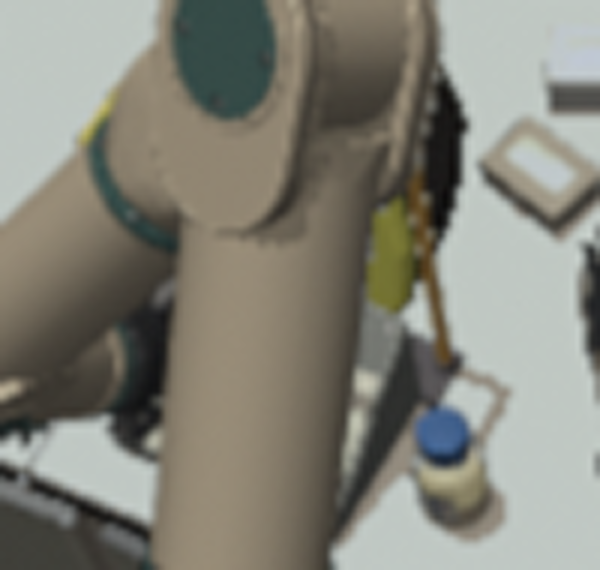

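The top view is blocked by the arm; only the blue bottle at (443,445) shows, still standing. I'll turn the wrist back by a quarter, which gains joint room, while moving over to the right of the bar tab.

Call:
{"op": "servo_tool", "data": {
  "series": [
    [[0,0,-0.14,-2,-1,0,-1],[0,0,-0.28,-4,-2,1,-1],[0,0,-0.42,-6,-3,1.5,-1],[0,0,-0.56,-8,-4,2,-1],[0,0,-0.7,-9.5,-4.5,2.5,-1]]
  ]
}}

```text
time_s: 7.3
tool_pos: [453.1, 193.4, 142.0]
tool_rot: [0.419, 0.861, 0.109, 0.269]
force: [0.0, -0.0, 0.5]
gripper_width: -0.1
grasp_force: 0.0
```

Run:
```python
from h import *
p,r=now(); rel(p,r,pt(-44,-97,85),ori(np.pi/2))
```

```text
t 7.3 pos [453.1 193.4 142. ] uyn [-17.9 -74.5  74.8] ang y 0.699 q [ 0.01  0.91 -1.24  2.47  1.76  1.33 -1.79] F [ 0.  -0.   0.5] w -0.1
turn [-0.031 -0.012 -0.872] shift_cm [-0.04 -3.48 -0.91] rows>= 5.8
```

```bash
cat >> h.py <<'E'
def ori2(deg):
    t=np.radians(deg); Z=R.from_euler('z',YAW)
    return Z*R.from_matrix(np.array([[-np.cos(t),0,np.sin(t)],[0,1,0],[-np.sin(t),0,-np.cos(t)]]))
def tip(u,y,n,r): return pt(u,y,n)-11*r.as_matrix()[:,2]   # TCP for tips at u,y,n
E
python3 - <<'E'
from h import *
p,r=now(); O=ori2(17); rel(p,r,tip(-35,-98,75,O),O)
E
```

```text
t 7.3 pos [453.1 193.4 142. ] uyn [-17.9 -74.5  74.8] ang y 0.699 q [ 0.01  0.91 -1.24  2.47  1.76  1.33 -1.79] F [ 0.  -0.   0.5] w -0.1
turn [ 0.106  0.282 -0.869] shift_cm [-0.92 -2.6  -0.98] rows>= 6.1
```

Call:
{"op": "servo_tool", "data": {
  "series": [
    [[0.02,0.05,-0.13,0,-0.5,0,-1],[0.04,0.1,-0.27,0,-1,0,-1],[0.06,0.14,-0.4,0,-1.5,-0.5,-1],[0.08,0.19,-0.54,-0.5,-2,-1,-1],[0.09,0.23,-0.67,-0.9,-2.5,-1,-1]]
  ]
}}

```text
time_s: 7.8
tool_pos: [435.8, 172.2, 145.4]
tool_rot: [0.112, 0.978, 0.025, 0.174]
force: [0.3, -0.3, -0.5]
gripper_width: -0.2
grasp_force: 0.0
```

Run:
```python
from h import *
p,r=now(); O=ori2(17); rel(p,r,tip(-44,-98,50,O),O)
```

```text
t 7.8 pos [435.8 172.2 145.4] uyn [-29.6 -96.2  87.1] ang y 1.367 q [ 0.22  0.79 -1.23  2.37  1.55  0.96 -0.76] F [ 0.3 -0.3 -0.5] w -0.2
turn [ 0.025  0.054 -0.205] shift_cm [ 0.33 -0.31  2.86] rows>= 1.4
```

Call:
{"op": "servo_tool", "data": {
  "series": [
    [[0.01,0.02,-0.1,0.2,-0.3,0,-1],[0.03,0.05,-0.2,0.3,-0.3,1,-1],[0.03,0.05,-0.2,0.3,-0.3,2,-1],[0.03,0.05,-0.2,0.3,-0.3,2.8,-1],[0.03,0.05,-0.2,0.3,-0.3,2.8,-1]]
  ]
}}

```text
time_s: 8.3
tool_pos: [441.3, 170.5, 116.8]
tool_rot: [0.018, 0.989, -0.004, 0.15]
force: [-0.6, -0.7, 0.8]
gripper_width: 0.1
grasp_force: 0.0
```

Run:
```python
from h import *
p,r=now(); O=ori2(17); print("tip",uyn(p+11*r.as_matrix()[:,2]).round(1)); rel(p,r,tip(-45,-96,23,O),O)
im,d=cams.snapshot("scene"); x,y,w,h=90,150,150,150
cv2.imwrite("pics/c1.png",cv2.resize(cv2.cvtColor(im,cv2.COLOR_RGB2BGR)[y:y+h,x:x+w],None,fx=4,fy=4,interpolation=cv2.INTER_CUBIC))
```

```text
t 8.3 pos [441.3 170.5 116.8] uyn [-41.4 -97.7  60.5] ang y 1.562 q [ 0.2   0.85 -1.18  2.34  1.54  0.97 -0.53] F [-0.6 -0.7  0.8] w 0.1
tip [-44.8 -97.8  50. ]
turn [-0.005  0.004 -0.011] shift_cm [-0.81  0.19  2.58] rows>= 0.5
```

View pics/c1.png

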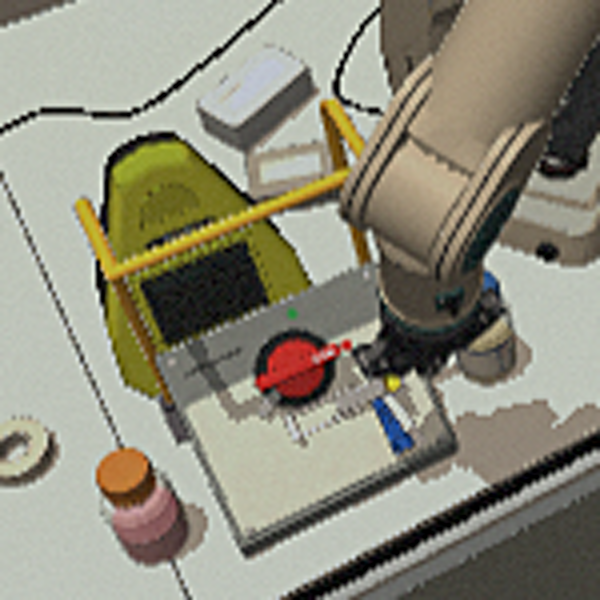

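The crop shows the red handle level (off), from (260,382) to (347,347) with its white line at the right. The yellow tab is at (393,383), still drawn back, and the gripper is just right of it. Next I descend and push left.

Call:
{"op": "servo_tool", "data": {
  "series": [
    [[0,0,-0.01,-0.5,0.2,1.5,-1],[0,0,-0.01,-0.8,0.2,2.6,-1],[0,0,-0.01,-0.8,0.2,2.6,-1],[0,0,-0.01,-0.8,0.2,2.6,-1],[0,0,-0.01,-0.8,0.2,2.6,-1]]
  ]
}}

```text
time_s: 8.85
tool_pos: [457.1, 172.7, 96.6]
tool_rot: [0.013, 0.988, -0.004, 0.151]
force: [-0.2, 0.1, 0.9]
gripper_width: -0.2
grasp_force: 0.0
```

Run:
```python
from h import *
p,r=now(); O=ori2(17); print("tip",uyn(p+11*r.as_matrix()[:,2]).round(1)); rel(p,r,tip(-45,-60,23,O),O); rel(p,r,tip(-45,-48,23,O),O)
```

```text
t 8.85 pos [457.1 172.7  96.6] uyn [-40.1 -95.1  34.9] ang y 1.573 q [ 0.18  0.9  -1.14  2.31  1.6   0.98 -0.53] F [-0.2  0.1  0.9] w -0.2
tip [-43.5 -95.2  24.4]
turn [-0.004  0.007  0.001] shift_cm [0.09 3.51 0.17] rows>= 0.7
turn [-0.004  0.007  0.001] shift_cm [0.09 4.71 0.16] rows>= 0.9
```

Push left 3.5 cm, then more until the stop is felt.

Call:
{"op": "servo_tool", "data": {
  "series": [
    [[0,0,0,0,0.8,0.1,-1],[0,0,0,0,1.6,0.1,-1],[0,0,0,0,2.4,0.1,-1],[0,0,0,0,3.0,0.1,-1],[0,0,0,0,3.5,0.1,-1]]
  ]
}}

```text
time_s: 9.35
tool_pos: [458.5, 208.3, 95.2]
tool_rot: [0.012, 0.988, -0.004, 0.151]
force: [-1.5, -1.2, 1.1]
gripper_width: -0.4
grasp_force: 0.9
```

Call:
{"op": "servo_tool", "data": {
  "series": [
    [[0,0,0,0,0.3,0,-1],[0,0,0,0,0.6,0,-1],[0,0,0,0,0.9,0,-1],[0,0,0,0,0.9,0,-1],[0,0,0,0,0.9,0,-1]]
  ]
}}

```text
time_s: 9.85
tool_pos: [459.0, 217.0, 95.1]
tool_rot: [0.013, 0.988, -0.004, 0.151]
force: [0.1, 1.0, 0.3]
gripper_width: 0.1
grasp_force: 0.0
```

Run:
```python
from h import *
p,r=now(); print("tip",uyn(p+11*r.as_matrix()[:,2]).round(1),"F uyn",(B.T@env.state()["force"]).round(1))
```

```text
t 9.85 pos [459.  217.   95.1] uyn [-40.4 -50.8  33.3] ang y 1.573 q [ 0.09  0.92 -1.14  2.25  1.56  1.01 -0.55] F [0.1 1.  0.3] w 0.1
tip [-43.7 -50.8  22.8] F uyn [0.3 1.  0.2]
```

Call:
{"op": "servo_tool", "data": {
  "series": [
    [[0,0,0,0,0.1,0,-1],[0,0,0,0,0.2,0,-1],[0,0,0,0,0.3,0,-1],[0,0,0,0,0.4,0,-1],[0,0,0,0,0.4,0,-1]]
  ]
}}

```text
time_s: 10.35
tool_pos: [459.0, 218.4, 94.9]
tool_rot: [0.013, 0.988, -0.006, 0.151]
force: [-0.7, -6.5, 4.1]
gripper_width: 0.4
grasp_force: 3.1
```

Run:
```python
from h import *
p,r=now(); print("tip",uyn(p+11*r.as_matrix()[:,2]).round(1),"F uyn",(B.T@env.state()["force"]).round(1))
im,d=cams.snapshot("scene"); x,y,w,h=120,190,100,90
cv2.imwrite("pics/d1.png",cv2.resize(cv2.cvtColor(im,cv2.COLOR_RGB2BGR)[y:y+h,x:x+w],None,fx=6,fy=6,interpolation=cv2.INTER_CUBIC))
```

```text
t 10.35 pos [459.  218.4  94.9] uyn [-40.5 -49.4  33.2] ang y 1.574 q [ 0.08  0.92 -1.14  2.25  1.56  1.02 -0.55] F [-0.7 -6.5  4.1] w 0.4
tip [-43.9 -49.5  22.7] F uyn [ 1.9 -6.5  3.7]
```

View pics/d1.png

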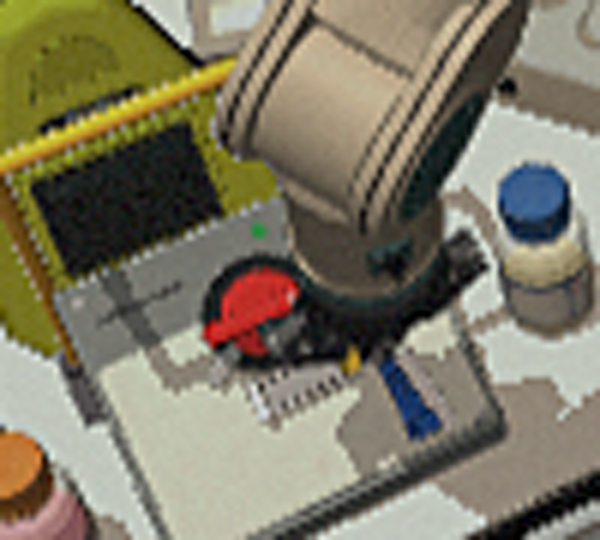

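The crop shows the bar's yellow tab at (352,360), home against the stop (tip y = -49.5 mm as predicted, 6.5 N). The blue wedge is at (410,400), and the bottles are undisturbed. I back off and lift.

Call:
{"op": "servo_tool", "data": {
  "series": [
    [[0,0,0,0,-0.8,0,-1],[0,0,0,0,-0.8,-2.5,-1],[0,0,0,0,-0.8,-5,-1],[0,0,0,2,-0.8,-5,-1],[0,0,0,4,-0.8,-5,-1]]
  ]
}}

```text
time_s: 10.9
tool_pos: [405.8, 214.8, 131.8]
tool_rot: [0.013, 0.988, -0.003, 0.152]
force: [-0.4, 0.2, 0.0]
gripper_width: -0.1
grasp_force: 0.0
```

Run:
```python
from h import *
p,r=now(); O=ori2(12); print("tip",uyn(p+11*r.as_matrix()[:,2]).round(1)); rel(p,r,tip(-136,-54,55,O),O);rel(p,r,tip(-136,-54,19,O),O)
```

```text
t 10.9 pos [405.8 214.8 131.8] uyn [-62.8 -54.4  93.8] ang y 1.571 q [ 0.06  0.8  -1.18  2.35  1.47  0.98 -0.63] F [-0.4  0.2  0. ] w -0.1
tip [-66.2 -54.4  83.3]
turn [-0.001  0.096 -0.001] shift_cm [5.7  0.05 4.8 ] rows>= 1.5
turn [-0.001  0.096 -0.001] shift_cm [4.62 0.05 8.24] rows>= 1.9
```

Call:
{"op": "servo_tool", "data": {
  "series": [
    [[0,0.03,0,2,0,0,-1],[0,0.06,0,4,0,1.5,-1],[0,0.1,0,5.7,0,3,-1],[0,0.1,0,5.7,0,4.8,-1],[0,0.1,0,5.7,0,4.8,-1]]
  ]
}}

```text
time_s: 11.4
tool_pos: [364.8, 214.6, 66.3]
tool_rot: [0.013, 0.995, -0.004, 0.099]
force: [-1.1, 0.6, -0.1]
gripper_width: -0.2
grasp_force: 0.0
```

Run:
```python
from h import *
p,r=now(); O=ori2(12); print("tip",uyn(p+11*r.as_matrix()[:,2]).round(1)); rel(p,r,tip(-136,-54,19,O),O)
```

```text
t 11.4 pos [364.8 214.6  66.3] uyn [-134.   -55.6   63.7] ang y 1.573 q [-0.01  0.94 -1.12  2.4   1.57  0.97 -0.75] F [-1.1  0.6 -0.1] w -0.2
tip [-138.4  -55.7   53.6]
turn [-0.005 -0.01   0.001] shift_cm [-1.6   0.18  3.07] rows>= 0.7
```

Reachable. I lower, then take the first part of the push.

Call:
{"op": "servo_tool", "data": {
  "series": [
    [[0,0,0,-0.5,0.1,1,-1],[0,-0.01,0,-1.2,0.1,2,-1],[0,-0.01,0,-1.6,0.1,3,-1],[0,-0.01,0,-1.6,0.1,3,-1],[0,-0.01,0,-1.6,0.1,3,-1]]
  ]
}}

```text
time_s: 11.9
tool_pos: [387.3, 215.2, 41.9]
tool_rot: [0.013, 0.994, -0.003, 0.106]
force: [0.2, 0.9, 0.5]
gripper_width: -0.3
grasp_force: 0.0
```

Run:
```python
from h import *
p,r=now(); O=ori2(12); print("tip",uyn(p+11*r.as_matrix()[:,2]).round(1)); rel(p,r,tip(-121,-54,19,O),O); rel(p,r,tip(-104,-54,19,O),O); rel(p,r,tip(-97,-54,19,O),O)
```

```text
t 11.9 pos [387.3 215.2  41.9] uyn [-129.6  -54.4   30.8] ang y 1.573 q [-0.01  1.   -1.08  2.37  1.65  0.98 -0.76] F [0.2 0.9 0.5] w -0.3
tip [-133.9  -54.5   20.7]
turn [-0.004  0.003  0.   ] shift_cm [-1.26  0.04 -0.34] rows>= 0.3
turn [-0.004  0.003  0.   ] shift_cm [-2.82  0.04 -1.  ] rows>= 0.6
turn [-0.004  0.003  0.   ] shift_cm [-3.47  0.04 -1.27] rows>= 0.7
```

Call:
{"op": "servo_tool", "data": {
  "series": [
    [[0,0,0,-0.6,0,-0.1,-1],[0,0,0,-1.2,0,-0.3,-1],[0,0,0,-1.8,0,-0.6,-1],[0,0,0,-2.4,0,-0.8,-1],[0,0,0,-2.8,0,-1,-1]]
  ]
}}

```text
time_s: 12.4
tool_pos: [412.8, 215.2, 58.1]
tool_rot: [0.013, 0.994, -0.003, 0.106]
force: [-2.3, 2.0, -1.1]
gripper_width: -0.0
grasp_force: 1.2
```

Run:
```python
from h import *
p,r=now(); print("tip",uyn(p+11*r.as_matrix()[:,2]).round(1),"F uyn",(B.T@env.state()["force"]).round(1))
```

```text
t 12.4 pos [412.8 215.2  58.1] uyn [-99.4 -53.8  29.5] ang y 1.573 q [ 0.04  0.96 -1.09  2.31  1.57  0.95 -0.62] F [-2.3  2.  -1.1] w -0.0
tip [-103.7  -53.8   19.4] F uyn [-2.5  1.9  0.5]
```

Call:
{"op": "servo_tool", "data": {
  "series": [
    [[0,0,0,-0.2,0,-0.1,-1],[0,0,0,-0.4,0,-0.15,-1],[0,0,0,-0.55,0,-0.2,-1],[0,0,0,-0.7,0,-0.25,-1],[0,0,0,-0.7,0,-0.25,-1]]
  ]
}}

```text
time_s: 12.9
tool_pos: [418.7, 214.5, 61.5]
tool_rot: [0.013, 0.994, -0.003, 0.106]
force: [-2.6, 2.4, 1.2]
gripper_width: -0.2
grasp_force: 1.5
```

Run:
```python
from h import *
p,r=now(); print("tip",uyn(p+11*r.as_matrix()[:,2]).round(1),"F uyn",(B.T@env.state()["force"]).round(1))
```

```text
t 12.9 pos [418.7 214.5  61.5] uyn [-92.7 -54.3  28.8] ang y 1.573 q [ 0.05  0.95 -1.09  2.29  1.56  0.95 -0.59] F [-2.6  2.4  1.2] w -0.2
tip [-96.9 -54.4  18.7] F uyn [-1.5  2.3  2.6]
```

Call:
{"op": "servo_tool", "data": {
  "series": [
    [[0,0,0,-0.1,0,-0.05,-1],[0,0,0,-0.2,0,-0.1,-1],[0,0,0,-0.3,0,-0.1,-1],[0,0,0,-0.4,0,-0.15,-1],[0,0,0,-0.4,0,-0.15,-1]]
  ]
}}

```text
time_s: 13.4
tool_pos: [420.3, 214.4, 62.9]
tool_rot: [0.012, 0.994, -0.003, 0.104]
force: [-6.5, 3.3, -4.4]
gripper_width: 0.0
grasp_force: 3.9
```

Run:
```python
from h import *
p,r=now(); print("tip",uyn(p+11*r.as_matrix()[:,2]).round(1),"F uyn",(B.T@env.state()["force"]).round(1))
```

```text
t 13.4 pos [420.3 214.4  62.9] uyn [-90.5 -54.4  29.1] ang y 1.574 q [ 0.06  0.95 -1.09  2.29  1.55  0.95 -0.57] F [-6.5  3.3 -4.4] w 0.0
tip [-94.8 -54.4  19. ] F uyn [-7.9  3.1  0.2]
```

Call:
{"op": "servo_tool", "data": {
  "series": [
    [[0,0,0,-0.1,0,-0.05,-1],[0,0,0,-0.2,0,-0.1,-1],[0,0,0,-0.3,0,-0.1,-1],[0,0,0,-0.3,0,-0.1,-1],[0,0,0,-0.3,0,-0.1,-1]]
  ]
}}

```text
time_s: 13.9
tool_pos: [421.3, 214.3, 63.9]
tool_rot: [0.012, 0.995, -0.003, 0.102]
force: [-10.8, 3.5, -6.2]
gripper_width: 0.1
grasp_force: 5.6
```

Run:
```python
from h import *
p,r=now(); print("tip",uyn(p+11*r.as_matrix()[:,2]).round(1),"F uyn",(B.T@env.state()["force"]).round(1))
```

```text
t 13.9 pos [421.3 214.3  63.9] uyn [-89.1 -54.5  29.3] ang y 1.575 q [ 0.06  0.95 -1.09  2.28  1.54  0.94 -0.56] F [-10.8   3.5  -6.2] w 0.1
tip [-93.5 -54.5  19.2] F uyn [-12.4   3.2   1.2]
```

Call:
{"op": "servo_tool", "data": {
  "series": [
    [[0,0,0,-0.1,0,0,-1],[0,0,0,-0.2,0,-0.1,-1],[0,0,0,-0.2,0,-0.1,-1],[0,0,0,-0.2,0,-0.1,-1],[0,0,0,-0.2,0,-0.1,-1]]
  ]
}}

```text
time_s: 14.4
tool_pos: [422.3, 214.1, 65.0]
tool_rot: [0.012, 0.995, -0.003, 0.102]
force: [-10.8, 2.6, -7.9]
gripper_width: -0.1
grasp_force: 6.3
```

Call:
{"op": "servo_tool", "data": {
  "series": [
    [[0,0,0,0.8,0,0.3,-1],[0,0,0,2,0,0.6,-1],[0,0,0,4,0,0,-1],[0,0,0,4,0,-3,-1],[0,0,0,4,0,-6,-1]]
  ]
}}

```text
time_s: 14.9
tool_pos: [375.0, 214.8, 116.9]
tool_rot: [0.013, 0.994, -0.005, 0.106]
force: [1.1, -0.1, -0.0]
gripper_width: 0.3
grasp_force: 0.0
```

Call:
{"op": "servo_tool", "data": {
  "series": [
    [[0,0,0,0,-3,-1,-1],[0,0,0,0,-6,-2,-1],[0,0,0,0,-10,-3,-1],[0,0,0,0,-13,-4,-1],[0,0,0,0,-13,-4,-1]]
  ]
}}

```text
time_s: 15.4
tool_pos: [369.1, 81.4, 159.6]
tool_rot: [0.018, 0.994, -0.008, 0.106]
force: [-0.4, -0.1, 0.8]
gripper_width: -0.0
grasp_force: 0.0
```

Run:
```python
from h import *
p,r=now()
im,d=cams.snapshot("scene"); np.savez("scene2.npz",im=im,d=d); x,y,w,h=100,180,120,110
cv2.imwrite("pics/e1.png",cv2.resize(cv2.cvtColor(im,cv2.COLOR_RGB2BGR)[y:y+h,x:x+w],None,fx=5,fy=5,interpolation=cv2.INTER_CUBIC))
P=cloud("scene",d); g=(P-FOOT)@B
hsv=cv2.cvtColor(im,cv2.COLOR_RGB2HSV); H,S,V=[hsv[...,i].astype(int) for i in range(3)]
for nm,m in(("yel",(H>20)&(H<34)&(S>140)&(V>110)),("blu",(H>100)&(H<125)&(S>140))):
    m=m&(abs(g[...,0]+70)<60)&(abs(g[...,1])<90)&(g[...,2]>25)&(g[...,2]<55)
    if m.any(): print(nm,m.sum(),np.median(g[m],0).round(1))
```

```text
t 15.4 pos [369.1  81.4 159.6] uyn [ -74.1 -188.7  135.6] ang y 1.568 q [ 0.45  0.64 -1.24  2.47  1.32  0.78 -0.28] F [-0.4 -0.1  0.8] w -0.0
yel 13 [-45.  -28.4  40.4]
blu 12 [-69.5 -48.3  37.2]
```

View pics/e1.png

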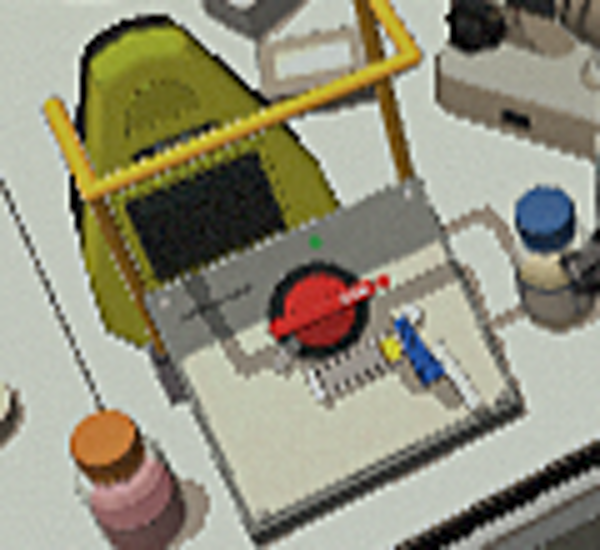

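The crop shows the handle level (off), the yellow tab at (390,348), which is home (y ≈ -28 mm), and the blue wedge at (418,352), about 28 mm up its ramp behind the bar. The bottles are standing and the gripper is clear, so I hand in.

```bash
python3 -c "
from rig import env
print(env.hand_in())"
```

```text
the job is handed in; nothing more can be done
None
```

I locked out the red isolator and handed the job in, but the hand-in returned no verdict: in the last picture the handle is off, the bar is home and the wedge is about 28 mm up (pushed with about 13 N), with both bottles standing; I did not re-check the black unit, beaker, weight or dish.

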